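# Seat the drive in the docking station and press its plunger

## Task

Take the wider of the two drives out of the storage stand and slide it gently, without letting it drop, upright down into the docking station's slot until it sits fully home. Let go of it, then press the docking station's spring plunger all the way down to its stop, hold it there for about half a second and let it come back up. Leave the narrower drive in its stand, and the mug, the marker and the mouse where they are.

Things in the scene. Friction and masses are not known exactly. Their poses are not given: they have to be found in the camera images.
- wide_drive: Drive to be docked: flat aluminium case, paper label on both faces, 70 mm wide (x), 15 mm thick (y), 100 mm tall (z), about 0.16 kg. Stands upright, connector end down, lowest 28 mm in one of the stand's two slots (which one varies; play 4 mm along, 2 mm across each side). Origin: centre of its underside. Fits the dock either way round (half turn about z). Grip across the thickness near the top.
- narrow_drive: The other drive, same make, 50 mm wide (x), 15 mm thick (y), 100 mm tall (z), upright in the stand's other slot. Origin: centre of its underside. Leave it there.
- stand: Black storage stand, fixed to the desk, 96 mm (its x) by 130 mm (its y) by 34 mm tall, with two slots open at the top, each 78 mm along x, 19 mm across y, 28 mm deep, centred at y = +40 mm and y = -40 mm (slot floors 6 mm above the desk). Origin: centre of its underside.
- dock: Grey docking station, fixed, 100 mm (x) by 140 mm (y) by 60 mm tall. In its top a slot 72.5 mm along x, 17.5 mm across y, 45 mm deep, mouth widened by a 4 mm bevel, centred at y = +32 mm; spring plunger centred at y = -38 mm. A drive fully home stands 55 mm above the top. Origin: centre of its underside.
- slot_mouth (a point): Centre of the slot's mouth at the dock's top face, 60 mm above the desk; axes as the dock's.
- slot_floor (a point): Centre of the slot's floor, 15 mm above the desk, 45 mm below the mouth; axes as the dock's (x along the slot, z up).
- plunger_top (a point): Centre of the top of the plunger's round black head (28 mm across), 18 mm above the dock's top when up (78 mm above the desk); moves down with it.
- plunger (a joint): Plunger travel in m: 0 up, 0.008 down at its stop. The spring pushes back with about 2 N at the start and 5.2 N at the stop, and brings it up again.
- mug: White mug, 80 mm across, 92 mm tall, on the desk to the right of the dock. Origin: centre of its underside.
- marker: Black and white marker pen, 135 mm long (its y), 14 mm thick, lying on the desk near its front edge. Origin: underside, near its middle.
- mouse: White computer mouse, 112 x 62 x 38 mm, on the desk, right of and beyond the dock. Origin: centre of its underside.

How it is judged:
By the outcome, as a careful person would: the job done as asked, in the order asked, and still so for the second after the job is handed in, with the robot touching nothing.
It also fails if it takes over 51 s, if anything falls off the work surface, if the arm or the gripper's body presses on something with over 40 N, if the wrist force passes 120 N, or if a joint passes its speed limit or range.

## Robot

A 6-joint arm with a two-finger parallel gripper is mounted at the origin on a cart in front of the work surface, level with it; the furniture and walls round the work are solid. World frame = base frame: x ahead of the robot, y to its left, z up, the work surface at z = 0. Lengths are in m, angles in rad, forces in N, time in s.
With the tool pointing down it reaches from about 0.3 to 0.875 m from the base axis. Payload 6.4 kg.
Tool frame: the origin (TCP) lies at the very end of the fingers, on their centre line; the grasp point (between the pads) lies 19 mm behind it; z points along the fingers, y is the line along which they close (so a half turn about z gives the same grasp; the last joint's range is limited). The gripper opens to 85 mm and grips with 20 to 120 N. Pads are 22 mm wide; open, the fingers measure 114 mm over their backs; the gripper's body (76 mm by 85 mm) begins 54 mm behind the grasp point. The pads swing forward as they close: fully open they stand 13 mm farther back than shut.
Start: joints at [-1.499, 0.181, 1.607, -0, 1.354, -0.206], TCP at [0.158, -0.553, 0.205] pointing down, gripper open.
Joint ranges: [-2.99, 2.99], [-0.89, 2.07], [0.3, 2.58], [-1.14, 4.28], [0, 2.63], [-3.12, 3.12]. Speed limits (rad/s): [2.57, 2.57, 3.01, 3.14, 3.14, 3.14].

## Interface

Orientations are given as a unit quaternion [w, x, y, z].
In Python, from bench import ctrl, vision, order gives the robot as it stands (ctrl), with the cameras (vision) and the job (order).
- The arm moves only by the shell command python3 jog.py 'ROWS'. ROWS is a JSON list that holds a single list of rows (three levels of brackets), with 1 to 10 rows, each of 7 numbers: dx, dy, dz in m, then a rotation vector rx, ry, rz in rad, then the opening from 0.0 (shut) to 1.0 (fully open); each row is the pose to reach, as a shift and turn from the pose commanded when the command began, along the tool's axes at that moment; what a row does not reach only later rows make up. A row lasts 1/8 s, in which the tool goes at most 0.0625 m and 0.188 rad, less where a joint would pass 70% of its speed; a pose out of reach is approached as far as the arm can. The fingers move at their own pace and stop on an object; the grip force is fixed at half the most. Time passes only in rows, so rows that do not move let the fingers close. It prints the time, the measured TCP pose, the force, the opening and the grip force at its end. Input that does not fit is refused with a message, and nothing moves.
- ctrl.get_obs(): the state, without advancing time (a new reading comes with each control period).
- vision.camera(name): name is "scene" or "top" or "wrist"; returns the picture (420x560x3 uint8, blue, green, red); there is no depth.
- vision.camera_params(name): a dict with "fovy" (degrees; the focal length in pixels is half the picture's height over the tangent of half this angle, whatever the lens; pixels are square), "cx", "cy" (the principal point, pixels), "view" (4x4, takes a point from world to camera coordinates). Camera axes: x right, y up, looking along -z (the intrinsics and any distortion apply to the point x, -y, -z); pixel columns grow to the right and rows downward; lengths in m; the calibration is good to about 2 mm. A picture is of the moment at which its call begins: read the wrist's pose just before it. camera_params takes no time and is no camera call; for the wrist camera it gives the pose at the moment of the call.
- order.hand_in(): hands the job in; it is judged then, once.
The state is a dict: "time_s": time; "q": joint angles; "dq": joint speeds; "joint_efforts": joint torques, N m; "eef_pos": TCP position; "eef_rot": TCP orientation; "wrist_force": force on the tool from outside, world axes, zero at the start; "torque": the same for the moment, N m; "opening": opening from 0.0 (shut) to 1.0 (fully open); "grasp_force": force on a finger pad.
Only numpy, scipy, OpenCV 4.12 (cv2) and the standard library are available. Lean on these libraries where they do the work, as an engineer would, in place of code of your own. Each camera call takes 0.05 s, during which the arm holds its last target. There are 200 camera calls.

## Working session

There is one attempt and no reset: what is moved stays moved. The work goes in short steps, Python scripts to look and compute and a shell command to move; the robot and the scene stay as the last step left them, time stands still between calls to the robot, and variables do not carry over. Pictures are saved under pics/ and viewed, at most 10 in all, crops included, and the job is handed in when it is done.

```bash
ls; mkdir -p pics; python3 - <<'E'
from bench import ctrl, vision, order
import cv2,numpy as np
o=ctrl.get_obs();print(o['time_s'],o['eef_pos'],o['eef_rot'],o['opening'])
for n in('scene','top'):
    p=vision.camera_params(n);print(n,p['fovy'],p['cx'],p['cy'],{k:v for k,v in p.items() if k not in('view','fovy','cx','cy')});print(np.round(p['view'],4).tolist())
    cv2.imwrite(f'pics/{n}0.png',vision.camera(n))
E
```

```text
bench.py
jog.py
pics
0.0 [ 0.15765372 -0.55234889  0.20427728] [-8.68369608e-04  9.90369626e-01  1.38445823e-01  6.57967373e-05] 1.0032344297092117
scene 51.52657058111354 278.8379883253145 213.45042925786913 {}
[[-0.7589, -0.6512, -0.0, 0.3389], [0.2672, -0.3115, 0.9119, -0.2067], [-0.5938, 0.6921, 0.4104, -0.8892], [0.0, 0.0, 0.0, 1.0]]
top 48.23610340883859 281.30560902582425 209.02703304922488 {}
[[0.0123, -0.9999, 0.0113, -0.0779], [0.9953, 0.0133, 0.0961, -0.4874], [-0.0962, 0.01, 0.9953, -1.2543], [0.0, 0.0, 0.0, 1.0]]
```

View pics/scene0.png

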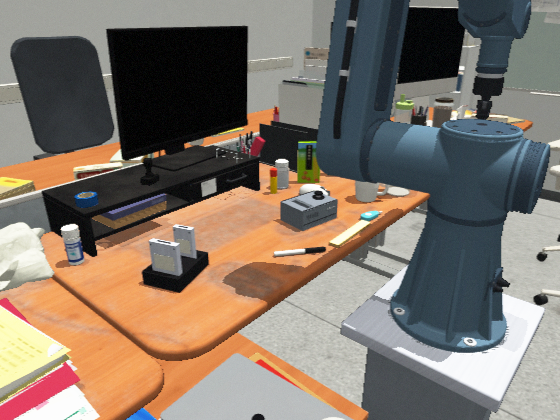

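View pics/top0.png

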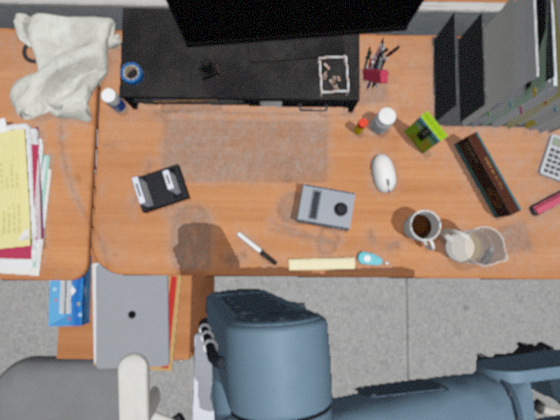

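The scene view shows the near drive at about (165,255) as the wider one, which is the left one in the top view at (145,190). In the top view the stand is at (160,187), the dock at (325,207), its slot at (316,205) and the plunger at (341,209).

```bash
cat > h.py <<'E'
import cv2,numpy as np
from bench import ctrl, vision, order
from scipy.spatial.transform import Rotation as R
def ray(p,uv,z):
    f=210/np.tan(np.radians(p['fovy'])/2);V=np.array(p['view']);C=-V[:3,:3].T@V[:3,3]
    uv=np.atleast_2d(uv).astype(float);d=np.c_[(uv[:,0]-p['cx'])/f,-(uv[:,1]-p['cy'])/f,-np.ones(len(uv))]@V[:3,:3]
    return C+d*((z-C[2])/d[:,2])[:,None]
def proj(p,X):
    f=210/np.tan(np.radians(p['fovy'])/2);V=np.array(p['view']);c=np.atleast_2d(X)@V[:3,:3].T+V[:3,3]
    return np.c_[p['cx']-f*c[:,0]/c[:,2],p['cy']+f*c[:,1]/c[:,2]]
def tool(v):  # world shift -> tool axes
    w,x,y,z=ctrl.get_obs()['eef_rot'];return R.from_quat([x,y,z,w]).inv().apply(v)
E
python3 - <<'E'
from h import *
p=vision.camera_params('top');im=cv2.imread('pics/top0.png')
g=im.max(2).astype(int);s=g-im.min(2)
for n,m,(x0,y0,x1,y1),z in(('stand',(g<60),(125,155,200,220),.034),('dock',(s<45)&(g>60),(285,175,362,240),.06)):
    k=np.zeros(g.shape,np.uint8);k[y0:y1,x0:x1]=m[y0:y1,x0:x1]*255
    c=max(cv2.findContours(k,0,1)[0],key=cv2.contourArea);h=cv2.convexHull(c)
    b=cv2.boxPoints(cv2.minAreaRect(h));W=ray(p,b,z)
    print(n,b.round(1).tolist(),W[:,:2].round(3).tolist(),W.mean(0).round(3),np.linalg.norm(np.diff(W,axis=0),axis=1).round(3))
print('slot,plunger',ray(p,[316,205],.06),ray(p,[341,209],.078))
a=cv2.resize(im[150:240,120:220],None,fx=4,fy=4,interpolation=2);b=cv2.resize(im[165:255,280:380],None,fx=4,fy=4,interpolation=2)
cv2.imwrite('pics/crop.png',np.hstack([a,b]))
w=vision.camera_params('wrist');V=np.array(w['view']);C=-V[:3,:3].T@V[:3,3];print('wrist',w['fovy'],w['cx'],w['cy'],'C',C,'look',-V[2,:3],'right',V[0,:3], tool(C-ctrl.get_obs()['eef_pos']))
E
```

```text
stand [[133.1999969482422, 179.60000610351562], [177.60000610351562, 164.8000030517578], [188.39999389648438, 197.1999969482422], [144.0, 212.0]] [[0.562, 0.331], [0.605, 0.212], [0.516, 0.18], [0.474, 0.298]] [0.539 0.255 0.034] [0.126 0.094 0.125]
dock [[287.1000061035156, 220.10000610351562], [293.8999938964844, 181.8000030517578], [355.6000061035156, 192.8000030517578], [348.70001220703125, 231.10000610351562]] [[0.456, -0.087], [0.558, -0.104], [0.531, -0.268], [0.429, -0.25]] [ 0.493 -0.177  0.06 ] [0.104 0.167 0.104]
slot,plunger [[ 0.4968632  -0.16317338  0.06      ]] [[ 0.48532267 -0.22708503  0.078     ]]
wrist 67.39446431107616 284.0687937586908 209.8261734811828 C [ 0.23949108 -0.53109511  0.37333922] look [-0.31583463 -0.08865673 -0.94466315] right [ 0.27384733 -0.9617723  -0.00129452] [ 0.08458338  0.00168109 -0.16892298]
```

View pics/crop.png

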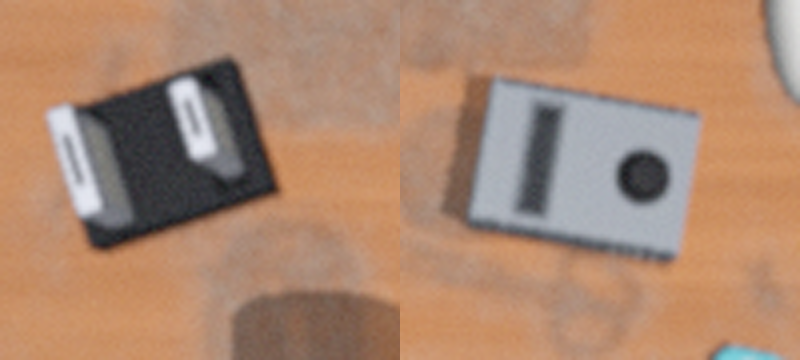

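The crops confirm that the wide drive is the left one, and the measured stand size agrees with the one given. The slot centre is at crop (540,158) and the plunger at (643,176). The wrist camera gives finer detail, so I'll move over the dock first.

```bash
python3 jog.py '[[[0.04, -0.02, 0, 0, 0, 0, 1], [0.09, -0.045, 0, 0, 0, 0, 1], [0.14, -0.075, 0, 0, 0, 0, 1], [0.195, -0.1, 0, 0, 0, 0, 1], [0.25, -0.13, 0, 0, 0, 0, 1], [0.305, -0.16, 0, 0, 0, 0, 1], [0.36, -0.19, 0, 0, 0, 0, 1], [0.41, -0.215, 0, 0, 0, 0, 1], [0.445, -0.235, 0, 0, 0, 0, 1], [0.454, -0.237, 0, 0, 0, 0, 1]]]'
python3 jog.py '[[[0, 0, 0, 0, 0, 0, 1], [0, 0, 0, 0, 0, 0, 1]]]'
python3 - <<'E'
from h import *
import json
p=vision.camera_params('wrist');cv2.imwrite('pics/wd.png',vision.camera('wrist'));p['view']=np.array(p['view']).tolist();json.dump(p,open('wd.json','w'))
E
```

```text
time_s: 1.35
eef_pos: [0.5303, -0.1983, 0.2047]
eef_rot: [-0.0, 0.99, 0.14, -0.0]
wrist_force: [-0.1, -2.4, -0.4]
opening: 0.999
grasp_force: 0.0
time_s: 1.6
eef_pos: [0.5284, -0.2015, 0.205]
eef_rot: [-0.0, 0.99, 0.138, -0.0]
wrist_force: [-0.2, -0.3, -0.0]
opening: 0.998
grasp_force: 0.0
```

View pics/wd.png

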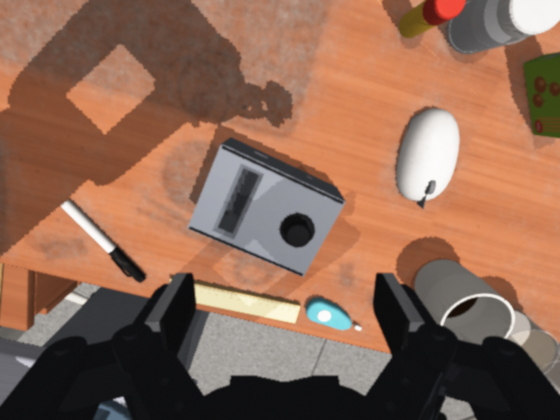

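The dock is clear: its top face spans roughly (190..343, 145..275), the slot is at about (239,201) and the plunger head at (298,230). Next I'll measure them.

```bash
python3 - <<'E'
from h import *
import json
p=json.load(open('wd.json'));im=cv2.imread('pics/wd.png');v=im.max(2).astype(int)
k=np.zeros(v.shape,np.uint8);k[135:285,180:352]=255
s=v-im.min(2);print([im[y,x].tolist() for x,y in((215,200),(239,201),(298,230),(290,170),(318,250),(250,230))])
m=((v>95)&(v<190)&(s<40)&(k>0)).astype(np.uint8)*255
c=max(cv2.findContours(m,0,1)[0],key=cv2.contourArea);b=cv2.boxPoints(cv2.minAreaRect(cv2.convexHull(c)));W=ray(p,b,.06)
print('dock',b.round(1).tolist(),W.mean(0),np.linalg.norm(np.diff(W,axis=0),axis=1).round(4),[round(float(np.degrees(np.arctan2(d[1],d[0]))),1) for d in np.diff(W,axis=0)])
fill=cv2.drawContours(np.zeros_like(m),[cv2.convexHull(c)],-1,255,-1)
for th in(60,85):
  d=((v<th)&(fill>0)).astype(np.uint8)*255
  for c in cv2.findContours(d,0,1)[0]:
    if cv2.contourArea(c)<150: continue
    r=cv2.minAreaRect(c);b=cv2.boxPoints(r);W=ray(p,b,.06);e=np.diff(W,axis=0)
    print(th,np.round(r[0],1),np.round(r[1],1),'z60',W.mean(0).round(4),'z78',ray(p,[r[0]],.078).round(4),np.linalg.norm(e,axis=1).round(4),np.degrees(np.arctan2(e[:,1],e[:,0])).round(1))
cv2.imwrite('pics/wdc.png',cv2.resize(im[135:285,180:352],None,fx=4,fy=4,interpolation=2))
E
```

```text
[[177, 167, 164], [38, 36, 35], [33, 31, 32], [54, 51, 49], [123, 136, 175], [151, 143, 141]]
dock [[176.8000030517578, 223.39999389648438], [215.5, 140.1999969482422], [345.1000061035156, 200.5], [306.3999938964844, 283.70001220703125]] [ 0.49343037 -0.18916876  0.06      ] [0.0998 0.1449 0.1072] [-12.8, -99.5, 175.0]
60 [296.8 229.3] [32.5 31.8] z60 [ 0.4873 -0.2292  0.06  ] z78 [[ 0.4946 -0.2263  0.078 ]] [0.035  0.0363 0.036 ] [ -27.3 -120.3  154.2]
60 [238.5 201. ] [14.3 62.2] z60 [ 0.5006 -0.1612  0.06  ] z78 [[ 0.5079 -0.1625  0.078 ]] [0.0686 0.0144 0.0691] [ -12.2 -101.6  168.5]
85 [296.8 229.3] [32.5 33.2] z60 [ 0.4873 -0.2292  0.06  ] z78 [[ 0.4946 -0.2263  0.078 ]] [0.0366 0.0363 0.0376] [ -27.3 -120.3  154.2]
85 [238.3 201. ] [16.3 64.1] z60 [ 0.5005 -0.1611  0.06  ] z78 [[ 0.5078 -0.1623  0.078 ]] [0.0708 0.0163 0.0714] [-10.3 -99.3 170.6]
85 [282.7 173.6] [131.5   4.4] z60 [ 0.5419 -0.1999  0.06  ] z78 [[ 0.5462 -0.1969  0.078 ]] [0.0044 0.1337 0.0047] [-12.5 -99.7 174.7]
```

View pics/wdc.png

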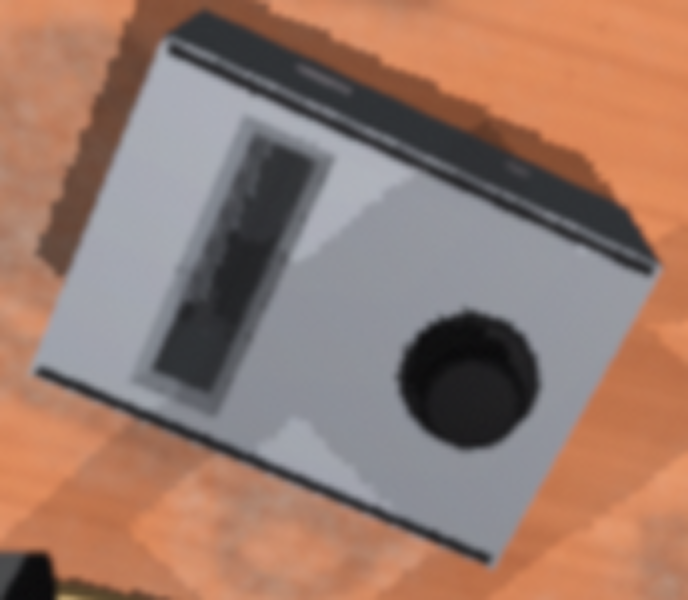

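```bash
python3 - <<'E'
from h import *
import json
p=json.load(open('wd.json'))
def q(pts,z): return ray(p,np.array(pts)/4+[180-.375,135-.375],z)
def show(n,W):
    e=np.roll(W,-1,0)-W;print(n,W.mean(0).round(4),np.linalg.norm(e,axis=1).round(4),np.degrees(np.arctan2(e[:,1],e[:,0])).round(1))
D=q([(166,42),(655,268),(492,562),(35,372)],.06);show('dock',D)
show('bevel',q([(243,117),(332,157),(218,413),(134,380)],.06))
show('inner',q([(255,133),(315,155),(212,393),(153,372)],.056))
print('plunger',q([(470,398)],.078))
for yaw in(-10,-11,-12):
    y=np.radians(yaw);yd=np.array([-np.sin(y),np.cos(y)]);print(yaw,'slot',D.mean(0)[:2]+.032*yd,'pl',D.mean(0)[:2]-.038*yd)
E
```

```text
dock [ 0.4943 -0.1917  0.06  ] [0.1371 0.0968 0.1372 0.0969] [-99.4 170.8  80.6  -9.2]
bevel [ 0.4997 -0.1604  0.06  ] [0.0244 0.0781 0.0242 0.0786] [-99.  171.1  82.1  -8.7]
inner [ 0.4996 -0.1604  0.056 ] [0.0162 0.0729 0.0169 0.0727] [-94.8 171.5  84.3  -9.1]
plunger [[ 0.48958362 -0.22819465  0.078     ]]
-10 slot [ 0.49981644 -0.16021284] pl [ 0.48766107 -0.22914939]
-11 slot [ 0.50036559 -0.16031462] pl [ 0.48700896 -0.22902853]
-12 slot [ 0.50091288 -0.16042597] pl [ 0.48635906 -0.2288963 ]
```

The dock edges, bevel and inner slot all agree: slot centre (0.4997, -0.1604), yaw about -9.2°, plunger about (0.4885, -0.229). Next is the stand.

```bash
python3 jog.py '[[[0.01, -0.03, 0, 0, 0, 0, 1], [0.03, -0.08, 0, 0, 0, -0.01, 1], [0.05, -0.135, 0, 0, 0, -0.02, 1], [0.07, -0.19, 0, 0, 0, -0.03, 1], [0.09, -0.245, 0, 0, 0, -0.04, 1], [0.11, -0.3, 0, 0, 0, -0.05, 1], [0.13, -0.355, 0, 0, 0, -0.06, 1], [0.15, -0.41, 0, 0, 0, -0.07, 1], [0.16, -0.44, 0, 0, 0, -0.07, 1], [0.16, -0.445, 0, 0, 0, -0.07, 1]]]'
python3 jog.py '[[[0, 0, 0, 0, 0, 0, 1], [0, 0, 0, 0, 0, 0, 1]]]'
python3 - <<'E'
from h import *
import json
p=vision.camera_params('wrist');im=vision.camera('wrist');cv2.imwrite('pics/ws.png',im);p['view']=np.array(p['view']).tolist();json.dump(p,open('ws.json','w'))
c=proj(p,[[.539,.255,.05]])[0].astype(int);print(c);x,y=max(c[0]-95,0),max(c[1]-72,0);print(x,y)
cv2.imwrite('pics/wsc.png',cv2.resize(im[y:y+145,x:x+195],None,fx=4,fy=4,interpolation=2))
E
```

```text
time_s: 2.9
eef_pos: [0.561, 0.2721, 0.2051]
eef_rot: [0.0, 0.985, 0.174, -0.0]
wrist_force: [0.0, -0.7, -0.5]
opening: 0.999
grasp_force: 0.0
time_s: 3.15
eef_pos: [0.5615, 0.2695, 0.2053]
eef_rot: [0.0, 0.985, 0.172, -0.0]
wrist_force: [-0.3, 0.1, -0.4]
opening: 0.999
grasp_force: 0.0
[288 207]
193 135
```

View pics/wsc.png

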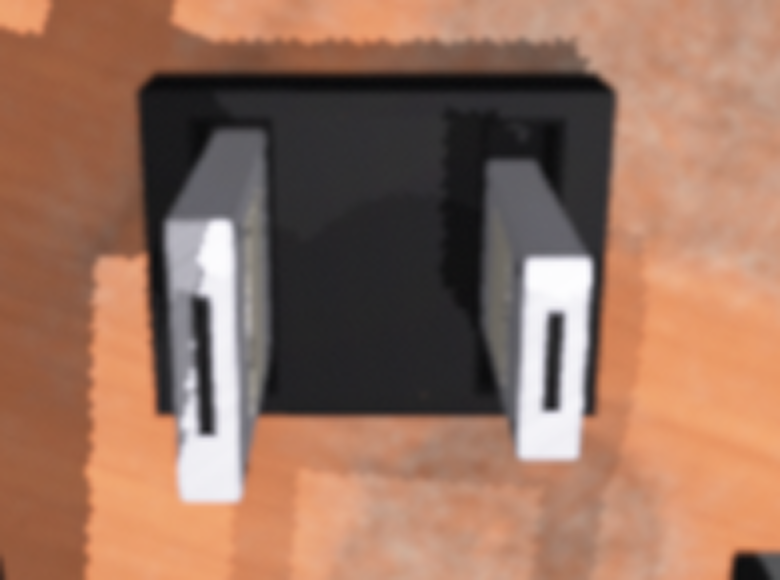

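The wide drive is on the left, with top-face corners at crop (166,222), (233,220), (243,498) and (180,500). The narrow one is on the right, with top face (524..592, 257..460).

```bash
python3 - <<'E'
from h import *
import json
p=json.load(open('ws.json'))
def show(n,pts,z):
    W=ray(p,np.array(pts)/4+[193-.375,135-.375],z);e=np.roll(W,-1,0)-W;print(n,W.mean(0).round(4),np.linalg.norm(e,axis=1).round(4),np.degrees(np.arctan2(e[:,1],e[:,0])).round(1))
    return W.mean(0)
a=show('wide',[(166,222),(233,220),(243,498),(180,500)],.106)
show('narrow',[(524,257),(592,257),(580,460),(520,460)],.106)
show('stand',[(141,90),(614,94),(594,412),(158,412)],.034)
o=ctrl.get_obs();w,x,y,z=o['eef_rot'];t=R.from_quat([x,y,z,w]);print(o['eef_pos'],'toolx yaw',np.degrees(np.arctan2(*t.as_matrix()[:2,0][::-1])))
print('shift tool',tool(np.array([a[0],a[1],.068])-o['eef_pos']))
E
```

```text
wide [0.5266 0.2942 0.106 ] [0.0148 0.0686 0.0151 0.0687] [ -68.5 -160.2  111.8   19.6]
narrow [0.5545 0.2194 0.106 ] [0.0151 0.0501 0.0141 0.0501] [ -70.2 -160.1  109.8   21.1]
stand [0.5431 0.2577 0.034 ] [0.1279 0.094  0.1286 0.095 ] [ -70.7 -160.1  109.8   19.5]
[0.56147703 0.26966498 0.2053147 ] toolx yaw 19.81127202878309
shift tool [-0.02451506 -0.03496023  0.13730505]
```

The drive is at (0.5266, 0.2942) with yaw 19.8°, and the sizes match. I'll descend, check alignment and grip.

```bash
python3 jog.py '[[[-0.0245, -0.035, 0.01, 0, 0, 0, 1], [-0.0245, -0.035, 0.02, 0, 0, 0, 1], [-0.0245, -0.035, 0.05, 0, 0, 0, 1], [-0.0245, -0.035, 0.08, 0, 0, 0, 1], [-0.0245, -0.035, 0.105, 0, 0, 0, 1], [-0.0245, -0.035, 0.125, 0, 0, 0, 1], [-0.0245, -0.035, 0.1315, 0, 0, 0, 1], [-0.0245, -0.035, 0.1315, 0, 0, 0, 1]]]'
python3 jog.py '[[[0, 0, 0, 0, 0, 0, 0.5], [0, 0, 0, 0, 0, 0, 0.35], [0, 0, 0, 0, 0, 0, 0.25], [0, 0, 0, 0, 0, 0, 0], [0, 0, 0, 0, 0, 0, 0], [0, 0, 0, 0, 0, 0, 0], [0, 0, 0, 0, 0, 0, 0]]]'
```

```text
time_s: 4.2
eef_pos: [0.5265, 0.2956, 0.0737]
eef_rot: [0.0, 0.985, 0.173, -0.0]
wrist_force: [-0.7, -0.4, 1.2]
opening: 1.004
grasp_force: 0.0
time_s: 5.08
eef_pos: [0.5266, 0.296, 0.0742]
eef_rot: [-0.0, 0.985, 0.173, 0.001]
wrist_force: [-0.5, 0.6, 5.3]
opening: 0.145
grasp_force: 59.3
```

```bash
python3 jog.py '[[[0, 0, -0.01, 0, 0, 0, 0], [0, 0, -0.025, 0, 0, 0, 0], [0, 0, -0.045, 0, 0, 0, 0], [0, 0, -0.07, 0, 0, 0, 0], [0, 0, -0.095, 0, 0, 0, 0], [0, 0, -0.115, 0, 0, 0, 0], [0, 0, -0.12, 0, 0, 0, 0], [0, 0, -0.12, 0, 0, 0, 0]]]'
python3 - <<'E'
from h import *
im=vision.camera('wrist');cv2.imwrite('pics/grip.png',im)
o=ctrl.get_obs();s=np.array([.4997,-.1604,.194]);print(o['eef_pos'],o['wrist_force'],o['torque'],o['opening'],tool(s-o['eef_pos']))
E
```

```text
time_s: 6.08
eef_pos: [0.5261, 0.2957, 0.1937]
eef_rot: [0.0, 0.985, 0.173, -0.0]
wrist_force: [-0.8, -0.1, -2.5]
opening: 0.146
grasp_force: 58.7
[0.52566953 0.29566083 0.19292732] [ 0.30274151 -0.32535    -2.40999847] [-0.05797046  0.00899618  0.03563092] 0.1459006250554967 [-0.17986104  0.41990034 -0.00086893]
```

View pics/grip.png

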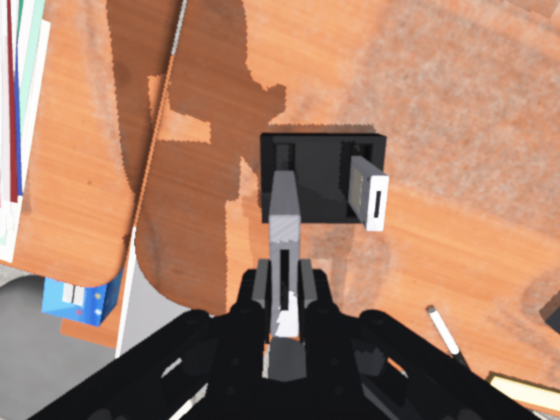

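The drive is held upright, with its front top edge near (285,213), its rear end near (286,337) and its lower front edge near (285,172). The narrow drive stayed in its slot. Next I'll measure the drive's offset and tilt in the grip.

```bash
python3 - <<'E'
from h import *
p=vision.camera_params('wrist');o=ctrl.get_obs();im=cv2.imread('pics/grip.png')
for n,uv,z in(('topfrontL',(270,213),.2257),('topfrontR',(300,213),.2257),('toprearL',(276,336),.2257),('toprearR',(298,337),.2257),('botfrontL',(276,171),.1257),('botfrontR',(295,171),.1257)):
    print(n,tool(ray(p,uv,z)[0]-o['eef_pos']).round(4))
cv2.imwrite('pics/gripc.png',cv2.resize(im[160:345,230:340],None,fx=3.2,fy=3.2,interpolation=2))
E
```

```text
topfrontL [ 0.0356 -0.0048 -0.0328]
topfrontR [ 0.0356  0.009  -0.0328]
toprearL [-0.034  -0.0026 -0.0327]
toprearR [-0.0346  0.0091 -0.0327]
botfrontL [ 0.0336 -0.0044  0.0672]
botfrontR [0.0336 0.01   0.0672]
```

View pics/gripc.png

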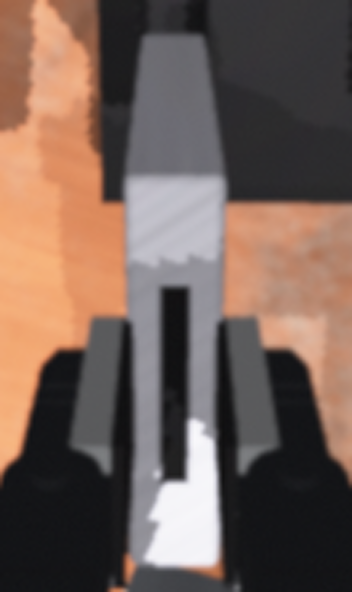

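The drive is upright in the grip and centred along x. It reads about +2.3 mm in tool y although the pads centre it, so the wrist camera has that bias, and I correct the slot to about (0.4991, -0.1582). I'll move above the dock and then compare drive and slot in one picture.

```bash
python3 jog.py '[[[-0.01, 0.02, 0, 0, 0, 0.02, 0], [-0.03, 0.06, 0, 0, 0, 0.07, 0], [-0.05, 0.11, 0, 0, 0, 0.14, 0], [-0.07, 0.16, 0, 0, 0, 0.21, 0], [-0.09, 0.21, 0, 0, 0, 0.28, 0], [-0.11, 0.26, 0, 0, 0, 0.35, 0], [-0.13, 0.31, 0, 0, 0, 0.42, 0], [-0.15, 0.355, 0, 0, 0, 0.48, 0], [-0.17, 0.395, 0, 0, 0, 0.506, 0], [-0.178, 0.412, 0, 0, 0, 0.506, 0]]]'
python3 jog.py '[[[-0.0028, 0.0047, 0, 0, 0, 0, 0], [-0.0028, 0.0047, 0, 0, 0, 0, 0], [-0.0028, 0.0047, 0, 0, 0, 0, 0]]]'
python3 - <<'E'
from h import *
o=ctrl.get_obs();s=np.array([.4991,-.1582,.139]);w,x,y,z=o['eef_rot'];t=R.from_quat([x,y,z,w]);print(o['eef_pos'],'yaw',np.degrees(np.arctan2(*t.as_matrix()[:2,0][::-1])),tool(s-o['eef_pos']))
E
```

```text
time_s: 7.38
eef_pos: [0.4977, -0.1548, 0.1928]
eef_rot: [-0.0, 0.997, -0.081, -0.001]
wrist_force: [-0.0, -0.1, -1.5]
opening: 0.146
grasp_force: 58.8
time_s: 7.75
eef_pos: [0.4958, -0.1551, 0.1936]
eef_rot: [-0.0, 0.997, -0.078, -0.0]
wrist_force: [0.4, -0.9, -2.1]
opening: 0.149
grasp_force: 58.8
[ 0.49576837 -0.15509647  0.19360184] yaw -8.974485895037892 [0.00378636 0.00256816 0.05460001]
```

```bash
python3 jog.py '[[[0.002, 0.001, 0.01, 0, 0, 0, 0], [0.0038, 0.0026, 0.025, 0, 0, 0, 0], [0.0038, 0.0026, 0.04, 0, 0, 0, 0], [0.0038, 0.0026, 0.046, 0, 0, 0, 0], [0.0038, 0.0026, 0.046, 0, 0, 0, 0], [0.0038, 0.0026, 0.046, 0, 0, 0, 0]]]'
python3 - <<'E'
from h import *
import json
p=vision.camera_params('wrist');im=vision.camera('wrist');cv2.imwrite('pics/hov.png',im);p['view']=np.array(p['view']).tolist();json.dump(p,open('hov.json','w'))
o=ctrl.get_obs();print(o['eef_pos'])
print(proj(p,[[.4997,-.1604,.06]]));cv2.imwrite('pics/hovc.png',cv2.resize(im[110:310,200:370],None,fx=3,fy=3,interpolation=2))
E
```

```text
time_s: 8.5
eef_pos: [0.4994, -0.1598, 0.1481]
eef_rot: [0.0, 0.997, -0.079, 0.0]
wrist_force: [-0.7, -0.1, -1.7]
opening: 0.15
grasp_force: 58.8
[ 0.49949292 -0.1598255   0.14829277]
[[282.81551826 205.07610681]]
```

View pics/hovc.png

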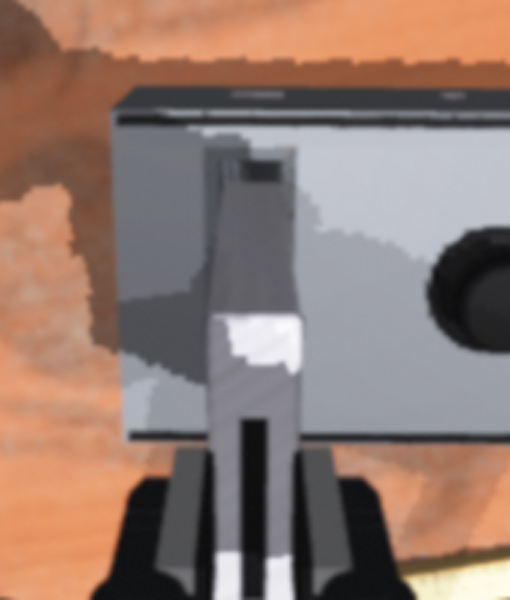

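Here the bevel's front edge spans crop (205..297, 149), and the drive's bottom front edge spans about (218..293, 182). I'll compare the two in tool axes.

```bash
python3 - <<'E'
from h import *
import json
p=json.load(open('hov.json'));o=ctrl.get_obs();im=cv2.imread('pics/hov.png')
w,x,y,z=o['eef_rot'];t=R.from_quat([x,y,z,w]);print('yaw',np.degrees(np.arctan2(*t.as_matrix()[:2,0][::-1])))
q=lambda n,uv,z:print(n,tool(ray(p,np.array(uv)/3+[200-.33,110-.33],z)[0]-o['eef_pos']).round(4))
q('bevL',(205,149),.06);q('bevR',(297,149),.06);q('drvL',(218,182),.0803);q('drvR',(293,182),.0803);q('drvtopL',(210,315),.1803);q('drvtopR',(302,314),.1803)
q('dockBackL',(117,118),.06);q('dockFrontL',(126,436),.06)
g=cv2.cvtColor(im,6)
for r in(162,165,168,171,174,178):print(r,g[r,264:304].tolist())
E
```

```text
yaw -9.067742669267332
bevL [ 0.0396 -0.0116  0.0883]
bevR [0.0396 0.0135 0.0883]
drvL [ 0.0348 -0.0074  0.068 ]
drvR [0.0348 0.0117 0.068 ]
drvtopL [ 0.0353 -0.0051 -0.032 ]
drvtopR [ 0.0355  0.0091 -0.032 ]
dockBackL [ 0.048  -0.0352  0.0883]
dockFrontL [-0.0476 -0.037   0.0882]
162 [118, 117, 114, 106, 92, 85, 83, 83, 82, 81, 83, 85, 84, 84, 83, 80, 78, 78, 80, 97, 115, 125, 130, 131, 132, 132, 131, 132, 133, 133, 133, 130, 125, 129, 151, 180, 195, 198, 198, 198]
165 [116, 117, 114, 104, 90, 85, 83, 82, 77, 76, 86, 91, 87, 90, 94, 84, 65, 55, 47, 44, 43, 42, 43, 43, 44, 45, 46, 49, 57, 76, 103, 117, 120, 126, 152, 182, 195, 198, 198, 198]
168 [116, 115, 114, 105, 89, 82, 82, 82, 76, 71, 81, 88, 85, 84, 87, 82, 67, 60, 52, 46, 43, 42, 42, 43, 44, 44, 45, 49, 56, 73, 95, 111, 116, 117, 144, 181, 195, 198, 198, 198]
171 [115, 115, 113, 105, 91, 84, 83, 82, 75, 69, 79, 92, 93, 93, 94, 94, 91, 88, 85, 83, 83, 82, 82, 82, 82, 83, 83, 83, 83, 87, 96, 101, 102, 108, 140, 177, 192, 197, 197, 197]
174 [114, 114, 113, 106, 94, 86, 83, 82, 77, 77, 86, 94, 96, 96, 96, 95, 96, 95, 95, 95, 94, 94, 93, 93, 94, 94, 95, 94, 94, 95, 98, 101, 102, 110, 135, 161, 171, 178, 181, 188]
178 [115, 115, 113, 106, 94, 86, 83, 82, 79, 83, 93, 96, 97, 96, 96, 95, 96, 95, 96, 95, 94, 94, 94, 94, 94, 95, 95, 95, 94, 93, 93, 96, 101, 110, 136, 159, 165, 166, 167, 171]
```

The drive and slot agree to about 0.5 mm, well inside the bevel. I'll nudge it and lower slowly.

```bash
python3 jog.py '[[[-0.0003, -0.0004, 0.004, 0, 0, 0, 0], [-0.0003, -0.0004, 0.009, 0, 0, 0, 0], [-0.0003, -0.0004, 0.014, 0, 0, 0, 0], [-0.0003, -0.0004, 0.018, 0, 0, 0, 0], [-0.0003, -0.0004, 0.022, 0, 0, 0, 0], [-0.0003, -0.0004, 0.025, 0, 0, 0, 0], [-0.0003, -0.0004, 0.028, 0, 0, 0, 0], [-0.0003, -0.0004, 0.03, 0, 0, 0, 0], [-0.0003, -0.0004, 0.03, 0, 0, 0, 0]]]'
```

```text
time_s: 9.68
eef_pos: [0.4988, -0.1591, 0.1175]
eef_rot: [-0.0, 0.997, -0.079, -0.0]
wrist_force: [-1.0, 0.1, -0.7]
opening: 0.151
grasp_force: 58.9
```

```bash
python3 jog.py '[[[0, 0, 0.004, 0, 0, 0, 0], [0, 0, 0.008, 0, 0, 0, 0], [0, 0, 0.012, 0, 0, 0, 0], [0, 0, 0.016, 0, 0, 0, 0], [0, 0, 0.02, 0, 0, 0, 0], [0, 0, 0.024, 0, 0, 0, 0], [0, 0, 0.027, 0, 0, 0, 0], [0, 0, 0.029, 0, 0, 0, 0], [0, 0, 0.031, 0, 0, 0, 0], [0, 0, 0.031, 0, 0, 0, 0]]]'
```

```text
time_s: 10.92
eef_pos: [0.4988, -0.1591, 0.0866]
eef_rot: [-0.0, 0.997, -0.079, -0.0]
wrist_force: [1.1, 0.2, -2.0]
opening: 0.149
grasp_force: 58.9
```

Free so far. Now the last few millimetres, until it touches the floor.

```bash
python3 jog.py '[[[0, 0, 0.001, 0, 0, 0, 0], [0, 0, 0.002, 0, 0, 0, 0], [0, 0, 0.003, 0, 0, 0, 0], [0, 0, 0.0035, 0, 0, 0, 0], [0, 0, 0.0035, 0, 0, 0, 0]]]'; python3 jog.py '[[[0, 0, 0.0005, 0, 0, 0, 0], [0, 0, 0.0005, 0, 0, 0, 0]]]'
```

```text
time_s: 11.55
eef_pos: [0.4989, -0.1591, 0.0833]
eef_rot: [0.0, 0.997, -0.079, 0.0]
wrist_force: [-0.4, 0.2, -1.2]
opening: 0.153
grasp_force: 59.0
time_s: 11.8
eef_pos: [0.4991, -0.1593, 0.0833]
eef_rot: [0.0, 0.997, -0.079, 0.0]
wrist_force: [-2.3, -0.2, 4.5]
opening: 0.149
grasp_force: 59.7
```

```bash
python3 jog.py '[[[0, 0, 0.0007, 0, 0, 0, 0], [0, 0, 0.0007, 0, 0, 0, 0]]]'
```

```text
time_s: 12.05
eef_pos: [0.4993, -0.1595, 0.0833]
eef_rot: [0.0, 0.997, -0.079, 0.0]
wrist_force: [-4.9, 1.6, 10.8]
opening: 0.15
grasp_force: 60.3
```

The TCP height stays at 0.0833 while the force rises, so the drive is on the slot floor at the expected height. I'll relax, open partly and rise.

```bash
python3 jog.py '[[[0, 0, -0.001, 0, 0, 0, 0], [0, 0, -0.001, 0, 0, 0, 0.22], [0, 0, -0.001, 0, 0, 0, 0.3], [0, 0, -0.001, 0, 0, 0, 0.4], [0, 0, -0.001, 0, 0, 0, 0.4], [0, 0, -0.001, 0, 0, 0, 0.4]]]'; python3 jog.py '[[[0, 0, -0.006, 0, 0, 0, 0.4], [0, 0, -0.02, 0, 0, 0, 0.4], [0, 0, -0.045, 0, 0, 0, 0.4], [0, 0, -0.08, 0, 0, 0, 0.4], [0, 0, -0.11, 0, 0, 0, 0.4], [0, 0, -0.12, 0, 0, 0, 0.4], [0, 0, -0.12, 0, 0, 0, 0.4]]]'
python3 - <<'E'
from h import *
p=vision.camera_params('wrist');im=vision.camera('wrist');cv2.imwrite('pics/rel.png',im)
o=ctrl.get_obs();print(o['eef_pos']);print('exp top',proj(p,[[.4991,-.1593,.115],[.4885,-.2292,.078]]))
print(tool(np.array([.4882,-.2282,.09])-o['eef_pos']))
E
```

```text
time_s: 12.8
eef_pos: [0.4989, -0.1591, 0.083]
eef_rot: [-0.0, 0.997, -0.079, 0.0]
wrist_force: [-0.4, -0.2, 0.3]
opening: 0.399
grasp_force: 0.0
time_s: 13.68
eef_pos: [0.4991, -0.1593, 0.2036]
eef_rot: [0.0, 0.997, -0.079, 0.001]
wrist_force: [1.1, 0.4, -1.0]
opening: 0.397
grasp_force: 0.0
[ 0.49855443 -0.15890974  0.20249991]
exp top [[282.16909621 205.42209041]
 [355.05904022 192.9086573 ]]
[0.00074256 0.07007865 0.11248563]
```

View pics/rel.png

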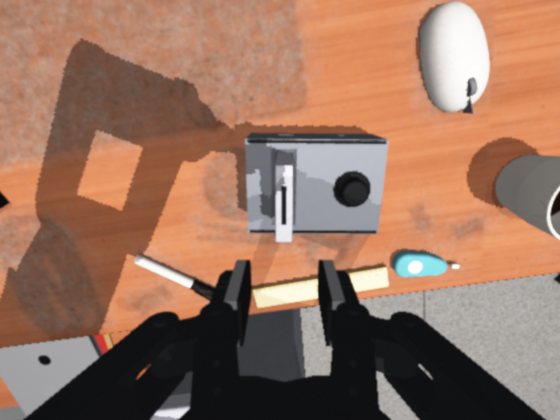

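The drive sits upright in the slot with its top centred near (285,204), as predicted for a fully home drive. The plunger head is at about (355,190). Next I'll shut the fingers and go above the plunger.

```bash
python3 jog.py '[[[0, 0.03, 0, 0, 0, 0, 0], [0.0007, 0.06, 0, 0, 0, 0, 0], [0.0007, 0.07, 0.01, 0, 0, 0, 0], [0.0007, 0.07, 0.045, 0, 0, 0, 0], [0.0007, 0.07, 0.08, 0, 0, 0, 0], [0.0007, 0.07, 0.105, 0, 0, 0, 0], [0.0007, 0.07, 0.115, 0, 0, 0, 0], [0.0007, 0.07, 0.117, 0, 0, 0, 0], [0.0007, 0.07, 0.117, 0, 0, 0, 0]]]'
```

```text
time_s: 14.85
eef_pos: [0.489, -0.2286, 0.0867]
eef_rot: [0.0, 0.997, -0.079, 0.0]
wrist_force: [0.1, -1.2, 0.4]
opening: 0.0
grasp_force: 0.0
```

```bash
python3 jog.py '[[[-0.001, 0, 0.004, 0, 0, 0, 0], [-0.001, 0, 0.007, 0, 0, 0, 0], [-0.001, 0, 0.01, 0, 0, 0, 0], [-0.001, 0, 0.013, 0, 0, 0, 0], [-0.001, 0, 0.015, 0, 0, 0, 0], [-0.001, 0, 0.0165, 0, 0, 0, 0]]]'; python3 jog.py '[[[0, 0, 0.001, 0, 0, 0, 0], [0, 0, 0.0015, 0, 0, 0, 0]]]'
```

```text
time_s: 15.6
eef_pos: [0.4875, -0.2282, 0.0693]
eef_rot: [-0.0, 0.997, -0.079, -0.0]
wrist_force: [-0.7, 0.4, -0.6]
opening: 0.001
grasp_force: 0.0
time_s: 15.85
eef_pos: [0.4876, -0.2282, 0.068]
eef_rot: [-0.0, 0.997, -0.079, 0.0]
wrist_force: [-0.2, -0.3, -0.6]
opening: 0.002
grasp_force: 0.0
```

No contact force yet. I'll lower in small steps and watch it.

```bash
for i in 1 2 3 4; do python3 jog.py '[[[0, 0, 0.001, 0, 0, 0, 0], [0, 0, 0.001, 0, 0, 0, 0]]]' | egrep 'time|eef_pos|force'; done
```

```text
time_s: 16.1
eef_pos: [0.4875, -0.2281, 0.0669]
wrist_force: [-0.4, 0.8, -0.2]
grasp_force: 0.0
time_s: 16.35
eef_pos: [0.4875, -0.2281, 0.0659]
wrist_force: [0.0, -1.0, -0.1]
grasp_force: 0.0
time_s: 16.6
eef_pos: [0.4875, -0.2282, 0.0649]
wrist_force: [0.5, -0.5, -0.1]
grasp_force: 0.0
time_s: 16.85
eef_pos: [0.4875, -0.2281, 0.0639]
wrist_force: [-0.1, -0.3, -0.0]
grasp_force: 0.0
```

```bash
python3 - <<'E'
from h import *
p=vision.camera_params('wrist');im=vision.camera('wrist');cv2.imwrite('pics/pr.png',im);o=ctrl.get_obs()
print(o['eef_pos'],o['wrist_force'],o['opening'],'tcp px',proj(p,[o['eef_pos']]),'plunger z60/78',proj(p,[[.4885,-.2292,.06],[.4885,-.2292,.078]]).round(0).tolist())
g=cv2.cvtColor(im,6);ch=" .:-=+*#%@"
for r in range(170,345,5):print(r,''.join(ch[min(9,int(g[r:r+5,c:c+3].mean()/22))] for c in range(170,400,3)))
E
```

```text
[ 0.48750439 -0.22814631  0.06393925] [ 0.28948008  0.51587778 -0.05354121] -8.101103557472395e-05 tcp px [[281.39120494 252.00559271]] plunger z60/78 [[283.0, 247.0], [283.0, 262.0]]
170 ::::::::::::::.:....:::::::---------------------------:-%%%%%%%%%%%%%%%%%%%%%
175 ++++++++++++++++++++++++++*@@@@@@@@@@@@@@@@@@@@@@@@@@@%@@%%%%%%%%%%%%%%%%%%%%
180 ====+++++++++++++++++++++++#%@@@@@@@@@@@@@@@@@@@@@@@@@@@@%%%%%%%%%%%%%%%%%%%%
185 ====++++++++++++++++++++++++*@@@@@@@@@%%@@@@@@@@@@@@@@@@@%%%%%%%%%%%%%%%%%%%%
190 =====++++++++++++++++++++++++#%@@@@@%%%%%%%%@@@@@@@@@@@@@%%%%%%%%%%%%%%%%%%%%
195 =====+++++++++++++++++++++++++#%%#*######%%%%%%@@@@@@@@@@%%%%%%%%%%#%%%######
200 ===-=+++++++++++++++++++++++++++==-=+####++++++++++#%@@@%####################
205 ====-+++++++++++++++++++++++++===---=+++=------=+=++#@@@%**#####%%%####%%%%%%
210 ====-=+++++++++++++++++++++++=-------------------==+*@@@#*######%%%%%%%%%%%%%
215 ====-=+++++++++++++++++++++==----------------------+%%%%##############%%%%%%%
220 ====-=+++++++++++++++++++++=-----:.......::--------=##%################%%%%%%
225 ====--++++
[... 1242 characters left out ...]
####*:    ..:==..-+-:.    .+#####**##*#**###########%%%
305 ***#%%%%%%%%%##**########*.        .-..:.        .=########*****#######%%%%%%
310 **+-=======-.....:=======:   ...     ...    ...   .-+####*-.....:-+*##%%%%%%%
315 **#*#**-.          :..               ...             .-==:         .=+****##*
320 *#%#*-.     ...                      ...                     ....     .:-----
325 #*=:                                 ...                                ..:==
330 :.              ..                   ...                  ....             .-
335              ....                    ...                   .....             
340            .........               ......               ..........
```

The picture's pixel map shows the plunger right under the shut fingertips. The tips project somewhat higher than the nominal TCP, so contact should come lower. I'll continue in small steps under force watch.

```bash
for i in 1 2 3 4; do python3 jog.py '[[[0, 0, 0.001, 0, 0, 0, 0], [0, 0, 0.001, 0, 0, 0, 0]]]' | egrep 'eef_pos|wrist'; done
```

```text
eef_pos: [0.4875, -0.2281, 0.0629]
wrist_force: [-0.6, 0.2, 0.5]
eef_pos: [0.4875, -0.2281, 0.0619]
wrist_force: [-0.7, 0.6, 0.3]
eef_pos: [0.4875, -0.2281, 0.0609]
wrist_force: [-0.3, -0.3, 0.2]
eef_pos: [0.4875, -0.2281, 0.0599]
wrist_force: [0.4, 0.5, -0.3]
```

```bash
for i in 1 2 3 4; do python3 jog.py '[[[0, 0, 0.001, 0, 0, 0, 0], [0, 0, 0.001, 0, 0, 0, 0]]]' | egrep 'eef_pos|wrist'; done
python3 - <<'E'
from h import *
o=ctrl.get_obs();p=vision.camera_params('wrist');w,x,y,z=o['eef_rot'];t=R.from_quat([x,y,z,w])
for dz in(0,-.01,-.02,-.03):print(dz,[proj(p,[o['eef_pos']+t.apply([dx,0,dz])])[0].round(0).tolist() for dx in(0,.005,.011)])
E
```

```text
eef_pos: [0.4874, -0.2281, 0.0589]
wrist_force: [0.9, 1.5, -0.4]
eef_pos: [0.4875, -0.2281, 0.0579]
wrist_force: [0.6, -0.8, -0.2]
eef_pos: [0.4875, -0.2281, 0.0569]
wrist_force: [-0.5, 0.0, 0.3]
eef_pos: [0.4875, -0.2281, 0.0559]
wrist_force: [0.0, 0.1, 0.5]
0 [[281.0, 252.0], [281.0, 244.0], [281.0, 235.0]]
-0.01 [[281.0, 260.0], [281.0, 252.0], [281.0, 242.0]]
-0.02 [[281.0, 269.0], [281.0, 261.0], [281.0, 250.0]]
-0.03 [[281.0, 279.0], [281.0, 270.0], [281.0, 260.0]]
```

```bash
for i in 1 2 3 4 5; do python3 jog.py '[[[0, 0, 0.001, 0, 0, 0, 0], [0, 0, 0.001, 0, 0, 0, 0]]]' | egrep 'eef_pos|wrist'; done
python3 - <<'E'
from h import *
im=vision.camera('wrist');print(ctrl.get_obs()['time_s']);g=cv2.cvtColor(im,6);ch=" .:-=+*#%@"
for r in range(200,310,4):print(r,''.join(ch[min(9,int(g[r:r+4,c:c+2].mean()/12))] for c in range(220,350,2)))
E
```

```text
eef_pos: [0.4875, -0.2281, 0.0549]
wrist_force: [1.0, 1.3, 0.1]
eef_pos: [0.4874, -0.2281, 0.0539]
wrist_force: [-0.5, -0.3, -0.8]
eef_pos: [0.4875, -0.2281, 0.0529]
wrist_force: [-0.3, 0.9, -0.9]
eef_pos: [0.4876, -0.2282, 0.052]
wrist_force: [-0.8, 0.6, 0.7]
eef_pos: [0.4876, -0.2282, 0.0511]
wrist_force: [-0.3, -0.1, 2.2]
20.2
200 @@@@@@@@@@@@@@@@@@@@@@@@@@@@@@@@@@@@@@@@@@@@@@@@@@@@@@@@@@@@@@@@@
204 @@@@@@@@@@@@@@@@@@@@@@@@@@@@@@@@@@@@@@@@@@@@@@@@@@@@@@@@@@@@@@@@@
208 @@@@@@@@@@@@@@@@@@@@@%%#@@%%%@@@@@@@@@@@@@@@@@@@@@@@@@@@@@@@@@@@@
212 @@@@@@@@@@@@@@@@@@@%#############%@@@@@@@%%@@@%%%@@@@@@@@@@@@@@@@
216 @@@@@@@@@@@@@@@@@%################@@@@@%##########%@@@@@@@@@@@@@@
220 @@@@@@@@@@@@@@@%##################%%%################%%%%@@@@@@@@
224 @@@@@@@@@@@@@@%##########################################@@@@@@@@
228 @@@@@@@@@@@@@@##########*+==--:::--==++*#################@@@@@@@@
232 @@@@@@@@@@@@%########*=:...............:-+*###############@@@@@@@
236 @@@@@@@@@@@%######*=:.....................:-*#############@@@@@@@
240 @@@@@@@@@@%######+-.........................:+###########%@@@@@@
[... 491 characters left out ...]

272 ######@@@@@@@@@@@=......-*####=..:*####+:....:#@@@@@@@@@@@@@@@@@@
276 %@@@@@@@@@@@@@@@@@:.....-#####=..:*####*:.....+@@@@@@@@@@@@@@@@@@
280 @@@@@@@@@@@@@@@@@#:.....=#####=..:*####*:.....-@@@@@@@@@@@@@@@@@@
284 @@@@@@@@@@@@@@@@@+::::::+#####=..:*####*-::::::%@@@@@@@@@@@@@@@@@
288 @@@@@@@@@@@@@@@@@:.....:+#####=..:*#####=......+@@@@@@@@@@@@@@@@@
292 @@@@@@@@@@@@@@@@#......:*#####=..:*#####=......-@@@@@@@@@@@@@@@@@
296 @@@@@@@@@@@@@@@@=......-*#####=..:*#####+......:%@@@@@@@@@@@@@@@@
300 @@@@@@@@@@@@@@@@:.......:-+#@@+:::%@@*=-:.......+@@@@@@@@@@@@@@@@
304 @@@@@@@@@@@@@@*:...........:=%+:::#*:............=@@@@@@@@@@@@@@@
308 @@@@@@@@@@@@@*...............:::::::..............-@@@@@@@@@@@@@%
```

Contact at TCP z ≈ 0.052, with 2 N as expected from the spring. I'll press the 8 mm travel, watching for the stop.

```bash
python3 jog.py '[[[0, 0, 0.001, 0, 0, 0, 0], [0, 0, 0.002, 0, 0, 0, 0], [0, 0, 0.003, 0, 0, 0, 0], [0, 0, 0.003, 0, 0, 0, 0]]]' | egrep 'eef_pos|wrist'; python3 -c "
from h import *
o=ctrl.get_obs();print('torque',o['torque'])"
for i in 1 2 3 ; do python3 jog.py '[[[0, 0, 0.001, 0, 0, 0, 0], [0, 0, 0.001, 0, 0, 0, 0]]]' | egrep 'eef_pos|wrist'; done
```

```text
eef_pos: [0.4876, -0.2282, 0.048]
wrist_force: [0.1, -0.2, 3.4]
torque [ 0.02789313  0.1005927  -0.02789824]
eef_pos: [0.4876, -0.2282, 0.047]
wrist_force: [0.4, 0.1, 3.5]
eef_pos: [0.4876, -0.2282, 0.046]
wrist_force: [-0.6, 0.8, 3.5]
eef_pos: [0.4876, -0.2282, 0.045]
wrist_force: [-0.5, 0.3, 4.3]
```

Spring profile confirmed (2 to 4.3 N). I'll go on to the stop and hold.

```bash
for i in 1 2; do python3 jog.py '[[[0, 0, 0.001, 0, 0, 0, 0], [0, 0, 0.001, 0, 0, 0, 0]]]' | egrep 'eef_pos|wrist'; done
python3 jog.py '[[[0, 0, 0.001, 0, 0, 0, 0], [0, 0, 0.0015, 0, 0, 0, 0], [0, 0, 0.0015, 0, 0, 0, 0]]]' | egrep 'time|eef_pos|wrist'
```

```text
eef_pos: [0.4876, -0.2282, 0.044]
wrist_force: [-1.2, 1.0, 4.7]
eef_pos: [0.4876, -0.2283, 0.0439]
wrist_force: [-4.1, 2.4, 11.5]
time_s: 22.32
eef_pos: [0.4877, -0.2283, 0.0437]
wrist_force: [-8.3, 4.8, 24.0]
```

It's on its stop: 24 N and no further travel since about t = 21.9 s. I'll hold briefly longer, then rise clear.

```bash
python3 jog.py '[[[0, 0, 0, 0, 0, 0, 0], [0, 0, -0.006, 0, 0, 0, 0], [0, 0, -0.014, 0, 0, 0, 0], [0, 0, -0.03, 0, 0, 0, 0], [0, 0, -0.06, 0, 0, 0, 0], [0, 0, -0.1, 0, 0, 0, 0], [0, 0, -0.14, 0, 0, 0, 0], [0, 0, -0.16, 0, 0, 0, 0], [0, 0, -0.16, 0, 0, 0, 0], [0, 0, -0.16, 0, 0, 0, 0]]]'
python3 - <<'E'
from h import *
p=vision.camera_params('wrist');im=vision.camera('wrist');cv2.imwrite('pics/end.png',im)
t=vision.camera('top');a=cv2.imread('pics/top0.png');d=(cv2.absdiff(t,a).max(2)>60).astype(np.uint8)
for n,(x,y) in dict(mug=(424,225),mouse=(384,172),marker=(256,248),narrow=(168,180)).items():print(n,int(d[y-22:y+22,x-22:x+22].sum()))
g=cv2.cvtColor(im,6);c=proj(p,[[.4991,-.1593,.115],[.4885,-.2292,.078]]).astype(int);print(c.tolist());ch=" .:-=+*#%@"
x0=c[0][0]-40
for r in range(c[0][1]-60,c[0][1]+60,5):print(r,''.join(ch[min(9,int(g[r:r+5,q:q+3].mean()/25))] for q in range(x0,x0+170,3)))
E
```

```text
time_s: 23.58
eef_pos: [0.4869, -0.2277, 0.2004]
eef_rot: [-0.0, 0.997, -0.079, -0.001]
wrist_force: [-0.2, -0.3, -0.1]
opening: 0.0
grasp_force: 0.0
mug 173
mouse 1529
marker 123
narrow 43
[[200, 204], [283, 192]]
144 -----=========-----================*#################****
149 -----========--:------=============*#################****
154 -----========---------=============*#################****
159 -----=======---------:-============*#################****
164 -----=====+****+-----:-=======+++*##########******##*****
169 ----=+====******-------===+***########+-----=******#*++**
174 ---=++====+*****=--===+***##########=:...  ..:=*****+++++
179 --=+*+=*+++*****=--=+=+############+.    .  ...+****+++++
184 -=++++******+:+*+--++=+###########*-  .........-****+++++
189 =++++*******+.-*+-=*+=+############- ..........-****+++++
194 ++++++*******.-*+-=++==*#####******+. ........:+****+++++
199 +++**********::**==++==*#####*++****+:.......-+**********
204 +++++*******%-:%%+=*++=*#####*+++****++=---=+********++++
209 *+++++*****#@+:@@*=++==**###**+++*******************+++++
214 ***++******#@#.%@*=++==***###*++++******************+****
219 ***********#@%:#@#=++==*****#***********************+++++
224 ************@@@@@%==+************++++**************++++++
229 ******+*====%@@@@%==-==--===-==-------------------=++++++
234 ************%@@@@@++++********++++++++++****+++++++++++++
239 ************#%%%%%+*++**+*****+++++++++++++++******++++++
244 *****************************+++++++++****++**********+++
249 *****************************+++++++******++*************
254 ****************************+++++++******+++*************
259 ***************************++++++++*+---:.:---**********+
```

The drive is in place, the plunger is clear and the arm touches nothing. The mouse difference comes from the arm and its shadow over that region, since the arm never went low there.

```bash
python3 -c "
from bench import ctrl, vision, order
print(order.hand_in())"
```

```text
the job is handed in; nothing more can be done
None
```

I slid the wide drive fully home in the dock and released it, pressed the plunger to its stop for about half a second and let it go, then handed the job in at about 24 s; the plunger's return and the mouse's position were not measured afterwards.

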